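# Set and start the curing lamp

## Task

A varnished clay lamp is waiting under the hood of the curing lamp on the craft table; set the curing lamp going with the white keys on its deck. Press the square key fully down and let it spring back up, then press the long bar-shaped key fully down and let it spring back up. Only one key may be down at a time, and neither of the two round keys may be pressed.

Things in the scene. Friction and masses are not known exactly. Their poses are not given: they have to be found in the camera images.
- square_key_top (a point): Square white key, 34 x 34 mm, pressed first. The four keys stand at the corners of a 66 mm square on the cream curing lamp's 180 mm deck; which is where varies. Top 65 mm above the table, 20 mm above the deck; goes straight down 8 mm to a hard stop and springs back; 1 N starts it, 4.5 N holds it fully down. Point: centre of its top face; z up, x and y along the deck's edges.
- bar_key_top (a point): Long bar-shaped white key, 20 x 50 mm (long along the deck's y), pressed second. The lamp's hood, 112 mm high, is beside the deck on its +y side, 80 mm or more from every key's centre. Top 65 mm above the table, 20 mm above the deck; goes straight down 8 mm to a hard stop and springs back; 1 N starts it, 4.5 N holds it fully down. Point: centre of its top face; z up, x and y along the deck's edges.
- big_round_key_top (a point): The large round white key, 34 mm across, not to be pressed. Top 65 mm above the table, 20 mm above the deck; goes straight down 8 mm to a hard stop and springs back; 1 N starts it, 4.5 N holds it fully down. Point: centre of its top face; z up, x and y along the deck's edges.
- small_round_key_top (a point): The small round white key, 20 mm across, not to be pressed. Top 65 mm above the table, 20 mm above the deck; goes straight down 8 mm to a hard stop and springs back; 1 N starts it, 4.5 N holds it fully down. Point: centre of its top face; z up, x and y along the deck's edges.

How it is judged:
By the outcome, as a careful person would: the job done as asked, in the order asked, and still so for the second after the job is handed in, with the robot touching nothing.
It also fails if it takes over 29 s, if anything falls off the work surface, if the arm or the gripper's body presses on something with over 40 N, if the wrist force passes 120 N, or if a joint passes its speed limit or range.

## Robot

A 6-joint arm with a two-finger parallel gripper is mounted at the origin on the work surface. World frame = base frame: x ahead of the robot, y to its left, z up, the work surface at z = 0. Lengths are in m, angles in rad, forces in N, time in s.
With the tool pointing down it reaches from about 0.425 to 0.95 m from the base axis. Payload 3.5 kg.
Tool frame: the origin (TCP) lies between the finger pads; the fingertips stand 25 mm ahead of it and the grasp point (between the pads) lies 6 mm ahead of it (ctrl.tips_ahead is the distance from the TCP to the fingertips, in m); z points along the fingers, y is the direction in which the jaws open and shut (so a half turn about z gives the same grasp; the last joint's range is limited). The gripper opens to 85 mm and grips with 20 to 120 N. Pads are 22 mm wide; open, the fingers measure 114 mm over their backs; the gripper's body (76 mm by 85 mm) begins 54 mm behind the grasp point. The pads swing forward as they close: fully open they stand 13 mm farther back than shut.
Start: joints at [-1.461, 0.286, 1.577, -0, 1.279, -0.15], TCP at [0.173, -0.652, 0.256] pointing down, gripper open.
Joint ranges: [-2.77, 2.77], [-0.9, 2.22], [0.21, 2.48], [-1.53, 4.67], [0.24, 2.81], [-2.84, 2.84]. Speed limits (rad/s): [2.79, 2.79, 3.14, 3.14, 3.14, 3.14].

## Interface

Orientations are given as a unit quaternion [x, y, z, w].
In Python, from plant import ctrl, viewer, workorder gives the robot as it stands.
- The arm moves only by the tool drive_tool, never from a script. Its argument "deltas" is a list of rows, each an object of numbers: "dx", "dy", "dz": the shift along the world's x, y, z in m; "rx", "ry", "rz": the turn, a rotation vector about the world's x, y, z in degrees; "jaw": the finger opening in m, from 0 to 0.0854. In form: [{"dx": .., "dy": .., "dz": .., "rx": .., "ry": .., "rz": .., "jaw": ..}, ...]. A call has 1 to 20 rows; each row shifts and turns the commanded pose from where the row before left it; what a row does not reach is not made up. A row lasts 1/8 s, in which the tool goes at most 62.5 mm and 10.7 degrees, less where a joint would pass 70% of its speed; a pose out of reach is approached as far as the arm can. A call with a gripper value outside its range is refused whole. The fingers move at their own pace and stop on an object; "squeeze" is the grip in N (left out, the last holds). Time passes only in rows, so rows that do not move let the fingers close. It gives the time, the measured TCP pose, the force and the opening at its end, in the units of the state.
- ctrl.get_state(): the state, without advancing time (a new reading comes with each control period).
- viewer.read_camera(name): name is "side" or "top" or "wrist"; returns the picture (400x640x3 uint8, red, green, blue); there is no depth.
- viewer.camera_info(name): a dict with "K" (3x3 intrinsics, pixels), "R" (3x3) and "t" (3): a world point X has camera coordinates R X + t; the wrist camera has in their place "T_tool_cam" (4x4, takes a point from camera to tool coordinates, whose origin is the TCP and whose axes are the flange's). Camera axes: x right, y down, z forward; pixel columns grow to the right and rows downward; lengths in m; the calibration is good to about 2 mm. The wrist camera is an equidistant fisheye: a pixel r from the principal point sees the ray r / f radians off the axis. A picture is of the moment at which its call begins: read the wrist's pose just before it. camera_info takes no time and is no camera call.
- workorder.sign_off(): hands the job in, once; it reports no verdict.
The state is a dict: "time": time; "qpos": joint angles; "dq": joint speeds; "joint_efforts": joint torques, N m; "eef_pos": TCP position; "tcp_rot": TCP orientation; "contact_force": force on the tool from outside, world axes, zero at the start; "wrist_torque": the same for the moment, N m; "opening": opening from 0.0 (shut) to 1.0 (fully open).
Only numpy, scipy, OpenCV 4.12 (cv2) and the standard library are available. Lean on these libraries where they do the work, as an engineer would, in place of code of your own. Each camera call takes 0.05 s, during which the arm holds its last target. There are 200 camera calls.

## Working session

There is one attempt and no reset: what is moved stays moved. The work goes in short steps, Python scripts to look and compute and a tool call to move; the robot and the scene stay as the last step left them, time stands still between calls to the robot, and variables do not carry over. Pictures are saved under pics/ and viewed, and the job is handed in when it is done.

Besides the shell and the picture viewer there is one more tool, called after "Emit:" by a JSON object that holds its "api" and its "payload". drive_tool: Moves the arm, as the interface text tells. Its arguments: {"type":"object","properties":{"deltas":{"type":"array"},"squeeze":{"type":"number"}},"required":["deltas"]}

```bash
mkdir -p pics
python3 - <<'E'
from plant import ctrl, viewer
import cv2
for n in ("top","side","wrist"):
    cv2.imwrite(f"pics/{n}0.png",viewer.read_camera(n)[:,:,::-1])
s=ctrl.get_state();print(s,ctrl.tips_ahead)
for n in ("top","wrist"):print(viewer.camera_info(n))
E
```

```text
{'time': 0.15, 'qpos': array([-1.46098085e+00,  2.87039254e-01,  1.57789215e+00, -1.96899436e-05,
        1.27865705e+00, -1.49985206e-01]), 'dq': array([-4.60712880e-04, -1.05621885e-03, -4.59647889e-03,  7.89600791e-05,
       -2.32104468e-04,  1.64082268e-03]), 'joint_efforts': array([ 7.34458918e-04, -4.06605613e+01, -2.93140948e+01, -1.17772506e-04,
        3.97723576e-03, -1.08542670e-05]), 'eef_pos': array([ 0.17337822, -0.65183766,  0.25518566]), 'tcp_rot': array([ 9.91573946e-01,  1.29538081e-01,  1.06182564e-05, -9.97889140e-04]), 'contact_force': array([-0.36539342,  0.22094657,  0.42419991]), 'wrist_torque': array([-0.02239192, -0.02473591,  0.05902901]), 'opening': 1.0030719271349926} 0.025
{'K': array([[465.09335769,   0.        , 320.69303392],
       [  0.        , 465.09335769, 196.2292524 ],
       [  0.        ,   0.        ,   1.        ]]), 'R': array([[-0.01920595, -0.99977538,  0.00896241],
       [-0.9889283 ,  0.01767678, -0.14733751],
       [ 0.14714598, -0.01169294, -0.98904567]]), 't': array([0.0462712 , 0.57599348, 0.68028712])}
{'K': array([[309.70691629,   0.        , 316.78365424],
       [  0.        , 309.70691629, 197.86768665],
       [  0.        ,   0.        ,   1.        ]]), 'T_tool_cam': array([[ 1.18363621e-03, -9.48501553e-01, -3.16770268e-01,
         8.12552352e-02],
       [ 9.99999102e-01,  9.23840530e-04,  9.70327712e-04,
         2.38600978e-04],
       [-6.27712130e-04, -3.16771132e-01,  9.48501795e-01,
        -1.18200211e-01],
       [ 0.00000000e+00,  0.00000000e+00,  0.00000000e+00,
         1.00000000e+00]])}
```

View pics/top0.png

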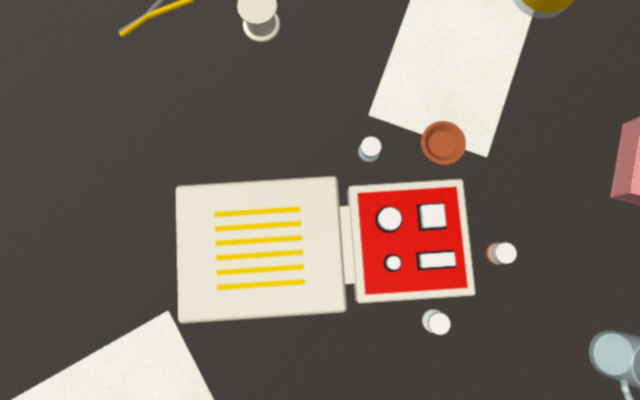

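View pics/wrist0.png

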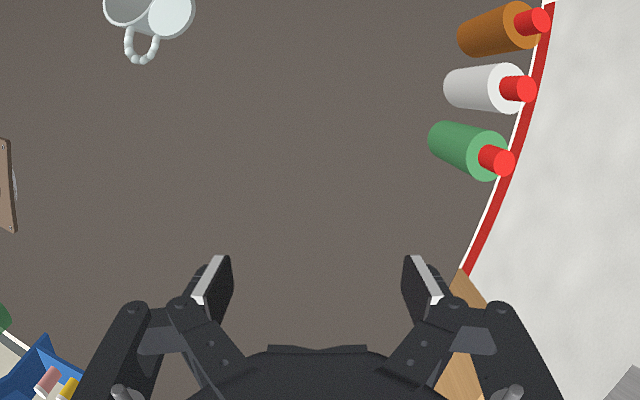

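View pics/side0.png

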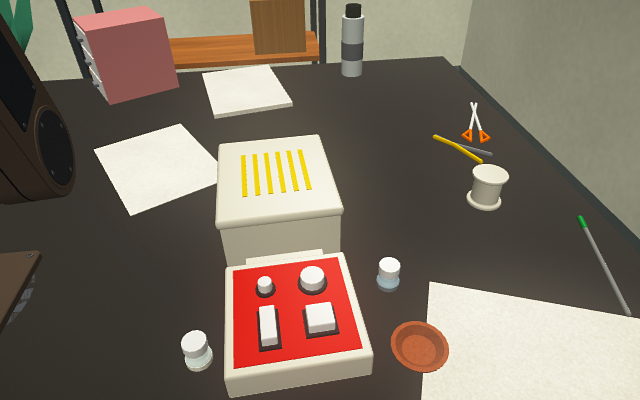

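The top view shows the square key at (432,216), the bar at (437,261), the big round key at (390,219) and the small round key at (393,263). The hood is on the left, which is +y.

```bash
cat > h.py <<'E'
import numpy as np, cv2
from plant import ctrl, viewer
def topxy(uv,z):
    c=viewer.camera_info("top");R,t=c["R"],c["t"]
    C=-R.T@t; d=R.T@np.linalg.inv(c["K"])@[*uv,1]
    return C+d*(z-C[2])/d[2]
E
python3 - <<'E'
from h import *
im=cv2.imread("pics/top0.png")
g=im[:,:,1]; m=((g>215)).astype(np.uint8); m[:, :365]=0;m[:,470:]=0;m[:190]=0;m[290:]=0
n,l,st,c=cv2.connectedComponentsWithStats(m)
for i in range(1,n):
    if st[i,4]>60: print(st[i],c[i].round(1),topxy(c[i],.065).round(4))
for uv in [(371,147),(505,253),(438,323),(443,142)]: print(uv,topxy(uv,.05).round(3))
for uv in [(348,187),(462,181),(474,294),(357,302)]: print(uv,topxy(uv,.045).round(3))
cv2.imwrite("pics/z.png",cv2.resize(im[170:310,330:490],None,fx=5,fy=4.2,interpolation=cv2.INTER_CUBIC))
E
```

```text
[458 190  12 100 368] [464.6 235.3] [ 0.5107 -0.1775  0.065 ]
[422 205  23  22 449] [433.1 215.2] [ 0.5417 -0.132   0.065 ]
[379 208  22  21 349] [389.5 218.1] [ 0.5385 -0.0665  0.065 ]
[421 253  34  14 391] [437.6 259.4] [ 0.4759 -0.1352  0.065 ]
[388 257  12  12 113] [393.5 262.5] [ 0.4727 -0.0696  0.065 ]
(371, 147) [ 0.652 -0.044  0.05 ]
(505, 253) [ 0.484 -0.242  0.05 ]
(438, 323) [ 0.383 -0.134  0.05 ]
(443, 142) [ 0.658 -0.158  0.05 ]
(348, 187) [ 0.59  -0.007  0.045]
(462, 181) [ 0.596 -0.185  0.045]
(474, 294) [ 0.423 -0.192  0.045]
(357, 302) [ 0.415 -0.016  0.045]
```

View pics/z.png

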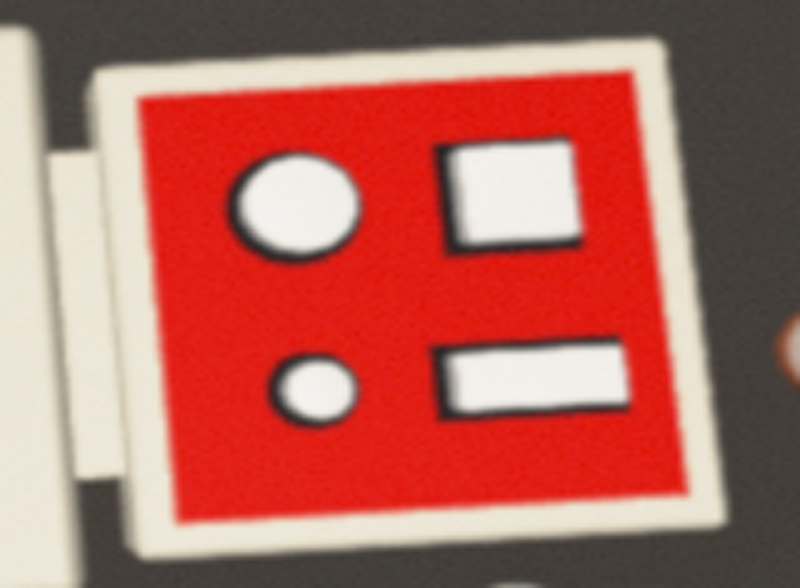

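Spacings come out at 66 mm, matching the task. I'm moving over the square key with the jaws shutting and taking about 12° of yaw out.

Emit:
{"api": "drive_tool", "payload": {"deltas": [{"dx": 0.013, "dy": 0.018, "jaw": 0}, {"dx": 0.026, "dy": 0.037, "rz": -1}, {"dx": 0.026, "dy": 0.037, "rz": -1}, {"dx": 0.026, "dy": 0.037, "rz": -1}, {"dx": 0.026, "dy": 0.037, "rz": -1}, {"dx": 0.026, "dy": 0.037, "rz": -1}, {"dx": 0.026, "dy": 0.037, "rz": -1}, {"dx": 0.026, "dy": 0.037, "rz": -1}, {"dx": 0.026, "dy": 0.037, "rz": -1}, {"dx": 0.026, "dy": 0.037, "rz": -1}, {"dx": 0.026, "dy": 0.037, "rz": -1}, {"dx": 0.026, "dy": 0.037, "rz": -1}, {"dx": 0.026, "dy": 0.037, "rz": -1}, {"dx": 0.026, "dy": 0.037}, {"dx": 0.017, "dy": 0.021, "dz": -0.02}, {"dz": -0.04}, {"dz": -0.04}, {"dz": -0.02}, {}, {}]}}

```text
schema error: expected keys dx, dy, dz, rx, ry, rz, jaw
```

Run:
```python
from h import *
s=ctrl.get_state();print({k:s[k] for k in ("time","eef_pos","tcp_rot","contact_force","opening")})
for n in ("wrist","side"): cv2.imwrite(f"pics/{n}1.png",viewer.read_camera(n)[:,:,::-1])
```

```text
{'time': 0.15, 'eef_pos': array([ 0.17337822, -0.65183766,  0.25518566]), 'tcp_rot': array([ 9.91573946e-01,  1.29538081e-01,  1.06182564e-05, -9.97889140e-04]), 'contact_force': array([-0.36539342,  0.22094657,  0.42419991]), 'opening': 1.0030719271349926}
```

View pics/wrist1.png

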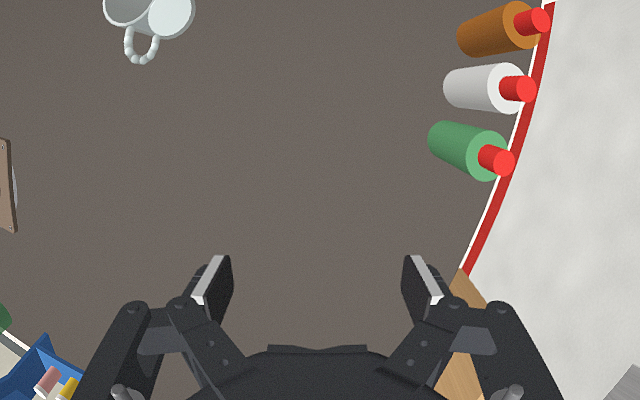

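View pics/side1.png

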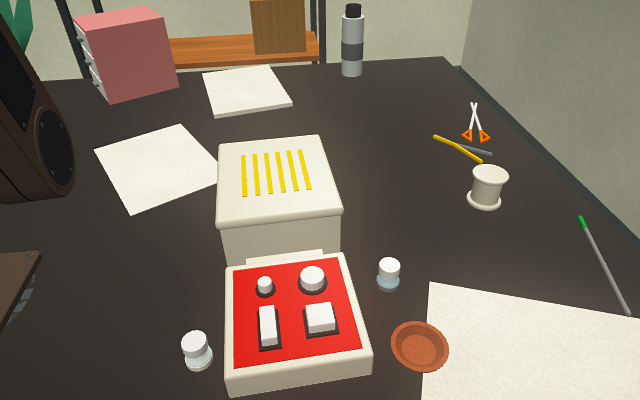

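The call was refused and nothing moved, because every row needs all seven keys.

Emit:
{"api": "drive_tool", "payload": {"deltas": [{"dx": 0.013, "dy": 0.018, "dz": 0, "rx": 0, "ry": 0, "rz": 0, "jaw": 0}, {"dx": 0.026, "dy": 0.037, "dz": 0, "rx": 0, "ry": 0, "rz": -1, "jaw": 0}, {"dx": 0.026, "dy": 0.037, "dz": 0, "rx": 0, "ry": 0, "rz": -1, "jaw": 0}, {"dx": 0.026, "dy": 0.037, "dz": 0, "rx": 0, "ry": 0, "rz": -1, "jaw": 0}, {"dx": 0.026, "dy": 0.037, "dz": 0, "rx": 0, "ry": 0, "rz": -1, "jaw": 0}, {"dx": 0.026, "dy": 0.037, "dz": 0, "rx": 0, "ry": 0, "rz": -1, "jaw": 0}, {"dx": 0.026, "dy": 0.037, "dz": 0, "rx": 0, "ry": 0, "rz": -1, "jaw": 0}, {"dx": 0.026, "dy": 0.037, "dz": 0, "rx": 0, "ry": 0, "rz": -1, "jaw": 0}, {"dx": 0.026, "dy": 0.037, "dz": 0, "rx": 0, "ry": 0, "rz": -1, "jaw": 0}, {"dx": 0.026, "dy": 0.037, "dz": 0, "rx": 0, "ry": 0, "rz": -1, "jaw": 0}, {"dx": 0.026, "dy": 0.037, "dz": 0, "rx": 0, "ry": 0, "rz": -1, "jaw": 0}, {"dx": 0.026, "dy": 0.037, "dz": 0, "rx": 0, "ry": 0, "rz": -1, "jaw": 0}, {"dx": 0.026, "dy": 0.037, "dz": 0, "rx": 0, "ry": 0, "rz": -1, "jaw": 0}, {"dx": 0.026, "dy": 0.037, "dz": 0, "rx": 0, "ry": 0, "rz": -1, "jaw": 0}, {"dx": 0.017, "dy": 0.021, "dz": -0.02, "rx": 0, "ry": 0, "rz": 0, "jaw": 0}, {"dx": 0, "dy": 0, "dz": -0.04, "rx": 0, "ry": 0, "rz": 0, "jaw": 0}, {"dx": 0, "dy": 0, "dz": -0.04, "rx": 0, "ry": 0, "rz": 0, "jaw": 0}, {"dx": 0, "dy": 0, "dz": -0.02, "rx": 0, "ry": 0, "rz": 0, "jaw": 0}, {"dx": 0, "dy": 0, "dz": 0, "rx": 0, "ry": 0, "rz": 0, "jaw": 0}, {"dx": 0, "dy": 0, "dz": 0, "rx": 0, "ry": 0, "rz": 0, "jaw": 0}]}}

```text
time: 2.75
eef_pos: [0.5419, -0.132, 0.1376]
tcp_rot: [1.0, 0.017, 0.001, 0.0]
contact_force: [-0.7, -0.0, 0.9]
opening: 0.003
```

Run:
```python
from h import *
s=ctrl.get_state();print({k:s[k] for k in ("time","eef_pos","tcp_rot","contact_force","opening")})
for n in ("wrist","side"): cv2.imwrite(f"pics/{n}2.png",viewer.read_camera(n)[:,:,::-1])
```

```text
{'time': 2.75, 'eef_pos': array([ 0.54192177, -0.13201851,  0.13764158]), 'tcp_rot': array([9.99860282e-01, 1.66868456e-02, 9.18051714e-04, 3.49119111e-04]), 'contact_force': array([-0.6675122 , -0.04386698,  0.91612112]), 'opening': 0.002708310064449436}
```

View pics/wrist2.png

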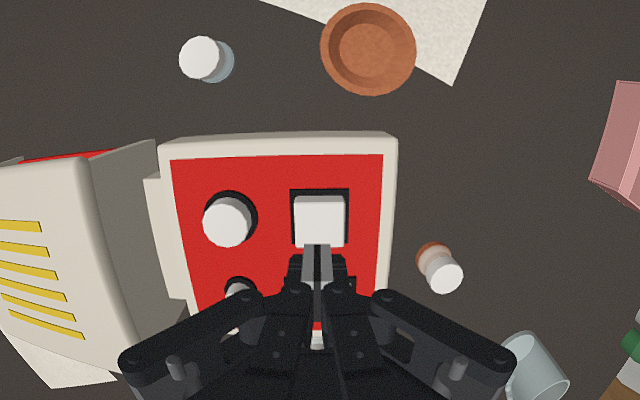

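View pics/side2.png

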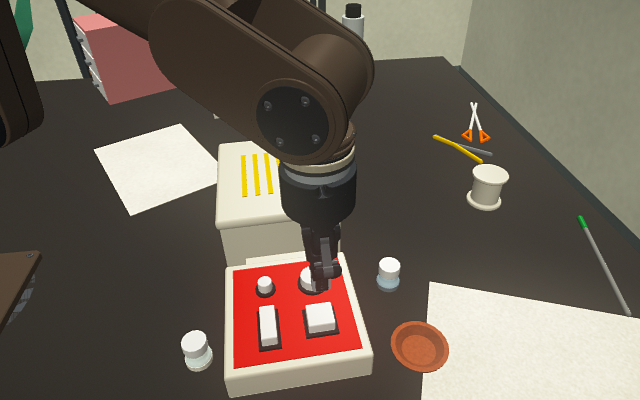

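Run:
```python
from h import *
from scipy.spatial.transform import Rotation as Ro
c=viewer.camera_info("wrist");K=c["K"];T=c["T_tool_cam"]
s=ctrl.get_state();R=Ro.from_quat(s["tcp_rot"]).as_matrix();p=s["eef_pos"]
def proj(X):
    q=T[:3,:3].T@(R.T@(np.array(X)-p)-T[:3,3]); th=np.arctan2(np.hypot(q[0],q[1]),q[2]); u=q[:2]/np.hypot(*q[:2])*th*K[0,0]
    return u+K[:2,2]
im=cv2.resize(cv2.imread("pics/wrist2.png")[130:330,150:420],None,fx=2.9,fy=2.9,interpolation=cv2.INTER_CUBIC)
a=np.radians(2.7);ex=np.array([np.cos(a),np.sin(a),0]);ey=np.array([-np.sin(a),np.cos(a),0])
def draw(P):
    P=np.array([(proj(x)-[150,130])*2.9 for x in P]);cv2.polylines(im,[P.astype(int)],True,(0,200,0),1)
sq=np.array([.5417,-.132,.065]);bar=np.array([.4759,-.135,.065]);big=np.array([.5385,-.0665,.065])
for C,w,h in((sq,17,17),(bar,10,25)):draw([C+ex*i*w/1e3+ey*j*h/1e3 for i,j in((1,1),(1,-1),(-1,-1),(-1,1))])
draw([big+.017*(ex*np.cos(t)+ey*np.sin(t)) for t in np.linspace(0,6.28,30)])
draw([p+R@[x,y,.025] for x,y in((.011,.008),(.011,-.008),(-.011,-.008),(-.011,.008))])
cv2.imwrite("pics/ov.png",im)
```

```text
(no output)
```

View pics/ov.png

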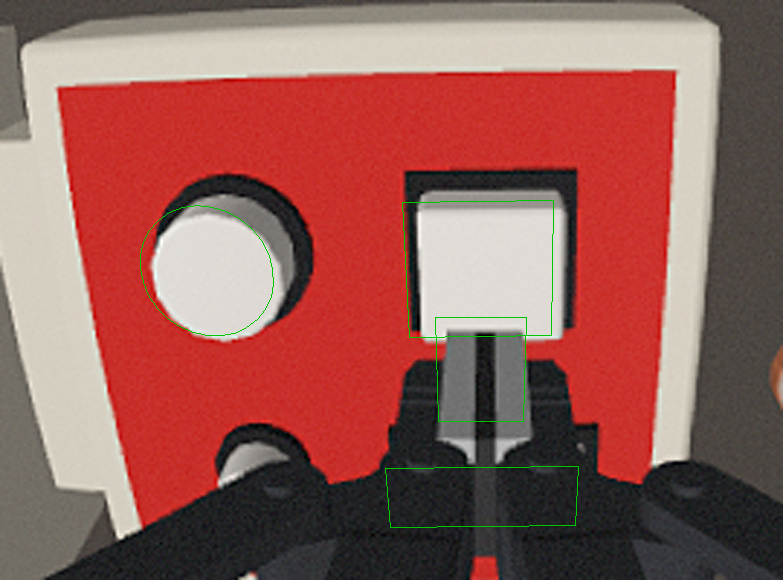

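The wrist view puts the square key about 3 mm toward −y and 1 mm toward −x of my estimate. I'll correct by 2 mm and descend to just above it.

Emit:
{"api": "drive_tool", "payload": {"deltas": [{"dx": -0.001, "dy": -0.002, "dz": -0.02, "rx": 0, "ry": 0, "rz": 0, "jaw": 0}, {"dx": 0, "dy": 0, "dz": -0.014, "rx": 0, "ry": 0, "rz": 0, "jaw": 0}, {"dx": 0, "dy": 0, "dz": -0.006, "rx": 0, "ry": 0, "rz": 0, "jaw": 0}, {"dx": 0, "dy": 0, "dz": 0, "rx": 0, "ry": 0, "rz": 0, "jaw": 0}, {"dx": 0, "dy": 0, "dz": 0, "rx": 0, "ry": 0, "rz": 0, "jaw": 0}]}}

```text
time: 3.48
eef_pos: [0.5409, -0.1345, 0.0969]
tcp_rot: [1.0, 0.016, 0.0, 0.0]
contact_force: [0.9, 0.1, 0.0]
opening: -0.003
```

Run:
```python
from h import *
a=[cv2.resize(viewer.read_camera(n)[:,:,::-1][y:y+150,x:x+200],None,fx=2,fy=2) for n,y,x in (("wrist",160,200),("side",230,210))]
a=np.hstack(a)
cv2.imwrite("pics/c3.png",a)
```

```text
(no output)
```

View pics/c3.png

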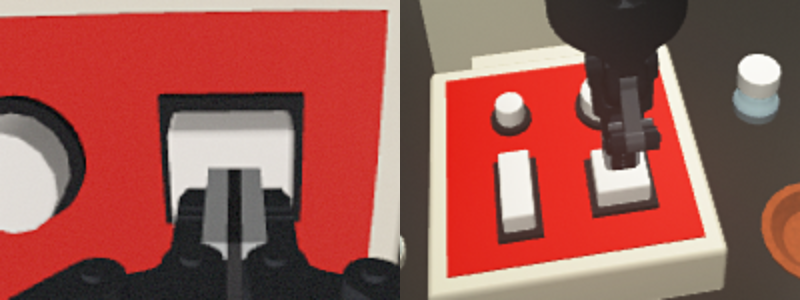

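The tips are centred over the square key, about 7 mm above it. Pressing now.

Emit:
{"api": "drive_tool", "payload": {"deltas": [{"dx": 0, "dy": 0, "dz": -0.005, "rx": 0, "ry": 0, "rz": 0, "jaw": 0}, {"dx": 0, "dy": 0, "dz": -0.004, "rx": 0, "ry": 0, "rz": 0, "jaw": 0}, {"dx": 0, "dy": 0, "dz": -0.003, "rx": 0, "ry": 0, "rz": 0, "jaw": 0}, {"dx": 0, "dy": 0, "dz": -0.002, "rx": 0, "ry": 0, "rz": 0, "jaw": 0}, {"dx": 0, "dy": 0, "dz": -0.002, "rx": 0, "ry": 0, "rz": 0, "jaw": 0}, {"dx": 0, "dy": 0, "dz": 0, "rx": 0, "ry": 0, "rz": 0, "jaw": 0}, {"dx": 0, "dy": 0, "dz": 0, "rx": 0, "ry": 0, "rz": 0, "jaw": 0}]}}

```text
time: 4.45
eef_pos: [0.5408, -0.1345, 0.0819]
tcp_rot: [1.0, 0.017, -0.0, 0.0]
contact_force: [-3.7, 1.2, 10.3]
opening: 0.0
```

10.3 N and tips at 57 mm means it's on the stop. I'll press 1 mm more to confirm stiff contact.

Emit:
{"api": "drive_tool", "payload": {"deltas": [{"dx": 0, "dy": 0, "dz": -0.001, "rx": 0, "ry": 0, "rz": 0, "jaw": 0}, {"dx": 0, "dy": 0, "dz": 0, "rx": 0, "ry": 0, "rz": 0, "jaw": 0}, {"dx": 0, "dy": 0, "dz": 0, "rx": 0, "ry": 0, "rz": 0, "jaw": 0}]}}

```text
time: 4.82
eef_pos: [0.5408, -0.1345, 0.0818]
tcp_rot: [1.0, 0.017, -0.0, 0.0]
contact_force: [-5.6, 2.5, 14.6]
opening: 0.003
```

Run:
```python
from h import *
a=[cv2.resize(viewer.read_camera(n)[:,:,::-1][y:y+150,x:x+200],None,fx=2,fy=2) for n,y,x in (("wrist",160,200),("side",230,210))]
cv2.imwrite("pics/c4.png",np.hstack(a))
```

```text
(no output)
```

View pics/c4.png

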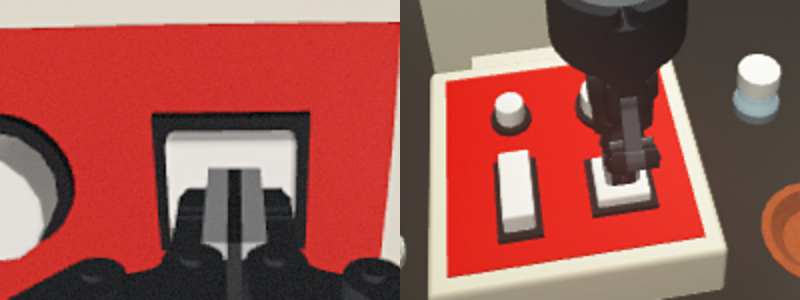

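The square key is fully down: +1 mm of command gave no motion, only force. I'm lifting and going over to the bar.

Emit:
{"api": "drive_tool", "payload": {"deltas": [{"dx": 0, "dy": 0, "dz": 0.006, "rx": 0, "ry": 0, "rz": 0, "jaw": 0}, {"dx": 0, "dy": 0, "dz": 0.01, "rx": 0, "ry": 0, "rz": 0, "jaw": 0}, {"dx": 0, "dy": 0, "dz": 0.02, "rx": 0, "ry": 0, "rz": 0, "jaw": 0}, {"dx": 0, "dy": 0, "dz": 0.004, "rx": 0, "ry": 0, "rz": 0, "jaw": 0}, {"dx": -0.02, "dy": -0.001, "dz": 0, "rx": 0, "ry": 0, "rz": 0, "jaw": 0}, {"dx": -0.026, "dy": -0.002, "dz": 0, "rx": 0, "ry": 0, "rz": 0, "jaw": 0}, {"dx": -0.02, "dy": -0.001, "dz": 0, "rx": 0, "ry": 0, "rz": 0, "jaw": 0}, {"dx": 0, "dy": 0, "dz": -0.01, "rx": 0, "ry": 0, "rz": 0, "jaw": 0}, {"dx": 0, "dy": 0, "dz": -0.008, "rx": 0, "ry": 0, "rz": 0, "jaw": 0}, {"dx": 0, "dy": 0, "dz": -0.004, "rx": 0, "ry": 0, "rz": 0, "jaw": 0}, {"dx": 0, "dy": 0, "dz": 0, "rx": 0, "ry": 0, "rz": 0, "jaw": 0}, {"dx": 0, "dy": 0, "dz": 0, "rx": 0, "ry": 0, "rz": 0, "jaw": 0}]}}

```text
time: 6.42
eef_pos: [0.4748, -0.1384, 0.0974]
tcp_rot: [1.0, 0.017, 0.0, 0.0]
contact_force: [-0.5, 0.0, -0.7]
opening: 0.0
```

Run:
```python
from h import *
a=[cv2.resize(viewer.read_camera(n)[:,:,::-1][y:y+200,x:x+200],None,fx=2,fy=2) for n,y,x in (("wrist",90,200),("side",200,210))]
cv2.imwrite("pics/c5.png",np.hstack(a))
```

```text
(no output)
```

View pics/c5.png

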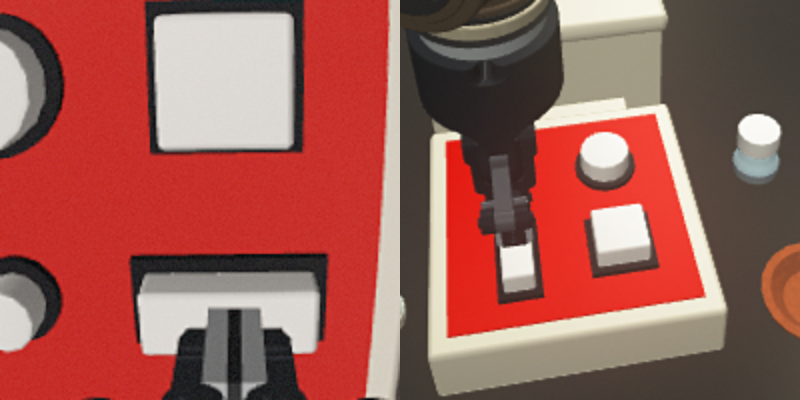

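The square key has sprung back up and the tips are over the middle of the bar, perhaps 1 mm too far toward −x. I'll press with that correction.

Emit:
{"api": "drive_tool", "payload": {"deltas": [{"dx": 0.001, "dy": 0.001, "dz": -0.005, "rx": 0, "ry": 0, "rz": 0, "jaw": 0}, {"dx": 0, "dy": 0, "dz": -0.004, "rx": 0, "ry": 0, "rz": 0, "jaw": 0}, {"dx": 0, "dy": 0, "dz": -0.003, "rx": 0, "ry": 0, "rz": 0, "jaw": 0}, {"dx": 0, "dy": 0, "dz": -0.002, "rx": 0, "ry": 0, "rz": 0, "jaw": 0}, {"dx": 0, "dy": 0, "dz": -0.002, "rx": 0, "ry": 0, "rz": 0, "jaw": 0}, {"dx": 0, "dy": 0, "dz": -0.001, "rx": 0, "ry": 0, "rz": 0, "jaw": 0}, {"dx": 0, "dy": 0, "dz": 0, "rx": 0, "ry": 0, "rz": 0, "jaw": 0}, {"dx": 0, "dy": 0, "dz": 0, "rx": 0, "ry": 0, "rz": 0, "jaw": 0}]}}

```text
time: 7.52
eef_pos: [0.4757, -0.1374, 0.0819]
tcp_rot: [1.0, 0.017, -0.0, -0.0]
contact_force: [-4.5, 2.9, 10.7]
opening: 0.003
```

Run:
```python
from h import *
a=[cv2.resize(viewer.read_camera(n)[:,:,::-1][y:y+200,x:x+200],None,fx=2,fy=2) for n,y,x in (("wrist",90,200),("side",200,210))]
cv2.imwrite("pics/c6.png",np.hstack(a))
```

```text
(no output)
```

View pics/c6.png

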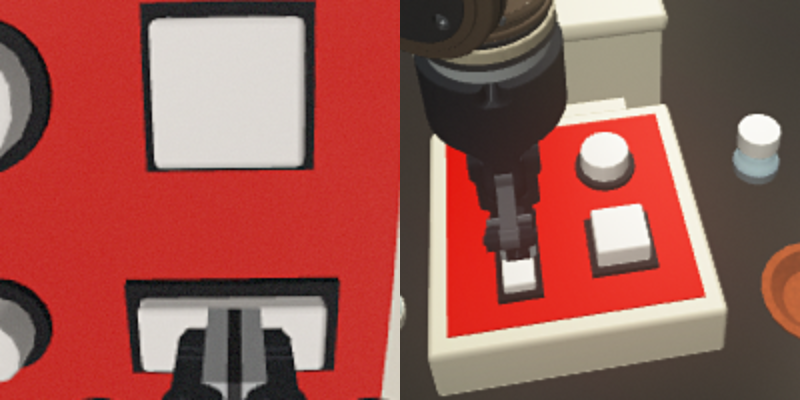

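The bar is down, with the same stop height (81.9 mm) and 10.7 N. One more millimetre to match the first press, then I'll lift clear.

Emit:
{"api": "drive_tool", "payload": {"deltas": [{"dx": 0, "dy": 0, "dz": -0.001, "rx": 0, "ry": 0, "rz": 0, "jaw": 0}, {"dx": 0, "dy": 0, "dz": 0, "rx": 0, "ry": 0, "rz": 0, "jaw": 0}, {"dx": 0, "dy": 0, "dz": 0, "rx": 0, "ry": 0, "rz": 0, "jaw": 0}]}}

```text
time: 8.0
eef_pos: [0.4758, -0.1374, 0.0818]
tcp_rot: [1.0, 0.017, -0.001, -0.0]
contact_force: [-5.6, 3.3, 16.4]
opening: 0.001
```

Emit:
{"api": "drive_tool", "payload": {"deltas": [{"dx": 0, "dy": 0, "dz": 0.006, "rx": 0, "ry": 0, "rz": 0, "jaw": 0}, {"dx": 0, "dy": 0, "dz": 0.01, "rx": 0, "ry": 0, "rz": 0, "jaw": 0}, {"dx": 0, "dy": 0, "dz": 0.03, "rx": 0, "ry": 0, "rz": 0, "jaw": 0}, {"dx": 0, "dy": 0, "dz": 0.04, "rx": 0, "ry": 0, "rz": 0, "jaw": 0}, {"dx": 0, "dy": 0, "dz": 0.02, "rx": 0, "ry": 0, "rz": 0, "jaw": 0}, {"dx": 0, "dy": 0, "dz": 0, "rx": 0, "ry": 0, "rz": 0, "jaw": 0}, {"dx": 0, "dy": 0, "dz": 0, "rx": 0, "ry": 0, "rz": 0, "jaw": 0}, {"dx": 0, "dy": 0, "dz": 0, "rx": 0, "ry": 0, "rz": 0, "jaw": 0}]}}

```text
time: 9.0
eef_pos: [0.4745, -0.1369, 0.1836]
tcp_rot: [1.0, 0.016, -0.001, -0.001]
contact_force: [0.8, 0.2, 0.5]
opening: -0.002
```

Run:
```python
from h import *
cv2.imwrite("pics/c7.png",viewer.read_camera("side")[:,:,::-1])
```

```text
(no output)
```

View pics/c7.png

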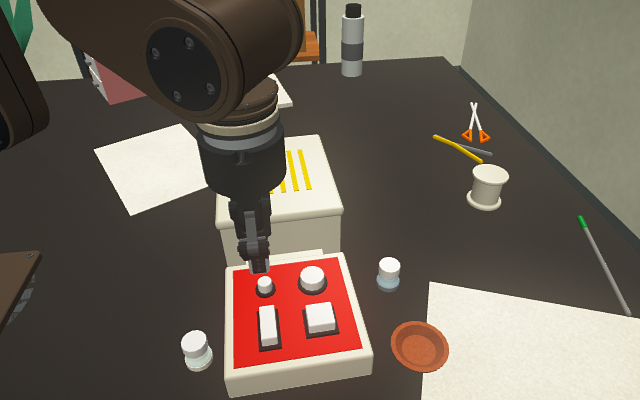

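All four keys are up, with the bar at (268,326) and the square at (320,318). The deck hasn't moved and the arm is clear.

```bash
python3 -c "
from plant import workorder
print(workorder.sign_off())"
```

```text
the job is handed in; nothing more can be done
None
```

I pressed the square key fully down and let it spring back, then did the same with the bar key. The job was handed in at about 9 s of the 29 s allowed.

- **Presses:** Both keys stopped with the fingertips 57 mm above the table, the full 8 mm of travel. Force read 14.6 N on the square key and 16.4 N on the bar. An extra 1 mm of commanded travel moved neither key further.
- **Order:** The pictures show the square key back up before the bar was pressed.
- **Final state:** All four keys are up, the deck has not moved and the arm is clear, with the tips about 159 mm above the table. The tool was never lowered over either round key.
- **Disagreements:** The top and wrist cameras differed by about 3 mm on the square key's position. I took a 2 mm correction, and close views showed the tips on the keys. My first move call was refused because of a format error, and nothing moved.

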